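# Clear the saw's catch tray and set the length stop to the next hole

### The arm

A 6-joint arm with a two-finger parallel gripper is mounted at the origin on the work surface. World frame = base frame: x ahead of the robot, y to its left, z up, the work surface at z = 0. Lengths are in m, angles in rad, forces in N, time in s.
With the tool pointing down it reaches from about 0.35 to 0.975 m from the base axis. Payload 4.9 kg.
Tool frame: the origin (TCP) lies on the mounting face of the last link; the fingertips stand 173 mm ahead of it and the grasp point (between the pads) lies 155 mm ahead of it; x points along the fingers, z is the direction in which the jaws open and shut, and the axes are right-handed (so a half turn about x gives the same grasp; the last joint's range is limited). The gripper opens to 85 mm and grips with 20 to 120 N. Pads are 22 mm wide; open, the fingers measure 114 mm over their backs; the gripper's body (76 mm by 85 mm) begins 54 mm behind the grasp point. The pads swing forward as they close: fully open they stand 13 mm farther back than shut.
Start: joints at [-1.332, 0.053, 1.613, -0, 1.476, -0.119], TCP at [0.219, -0.585, 0.405] pointing down, gripper open.
Joint ranges: [-3.01, 3.01], [-1.01, 2.22], [0.06, 2.58], [-1.02, 4.17], [0.09, 2.62], [-3.14, 3.14]. Speed limits (rad/s): [2.57, 2.57, 3.14, 3.14, 3.14, 3.14].

### API

Orientations are given as a rotation vector (axis times angle).
In Python, from station import get_obs, get_image, get_calibration, finish_job, look_for, masks_of, tip_of gives the robot as it stands.
- The arm moves only by the tool carry_out, never from a script. Its argument "increments" is a list of rows, each a list of 3 entries, a list of its own where there are three numbers: the turn, a rotation vector about the world's x, y, z in units of 0.1 rad (1.0 is 0.1 rad), then the shift along the world's x, y, z in units of 20 mm (1.0 is 20 mm), then the opening, from 0 (shut) to 1 (fully open). A call has 1 to 8 rows; each row shifts and turns the pose as measured when the row begins; what a row does not reach is not made up. A row lasts 1/10 s, in which the tool goes at most 50 mm and 8.59 degrees, less where a joint would pass 70% of its speed; a pose out of reach is approached as far as the arm can. A call with a number of a shift or a turn outside -1 to 1 is refused whole. A call with a gripper value outside its range is refused whole. The fingers move at their own pace and stop on an object; "squeeze" is the grip in N (left out, the last holds). Time passes only in rows, so rows that do not move let the fingers close. It gives the time, the measured TCP pose, the force and the opening at its end, in the units of the state.
- get_obs(): the state, without advancing time (a new reading comes with each control period).
- get_image(name): name is "scene" or "side" or "wrist"; returns (picture, depth): 400x640x3 uint8, blue, green, red; 400x640 float32, m along the optical axis (not along the pixel's ray), 0 where there is no reading.
- get_calibration(name): a dict with "fx", "fy", "cx", "cy" (pixels), "position" and "orientation" of the camera in the world. Camera axes: x right, y down, z forward; pixel columns grow to the right and rows downward; lengths in m; the calibration is good to about 2 mm. The wrist camera is an equidistant fisheye: a pixel r from the principal point sees the ray r / f radians off the axis. A picture is of the moment at which its call begins: read the wrist's pose just before it. get_calibration takes no time and is no camera call; for the wrist camera it gives the pose at the moment of the call.
- finish_job(): hands the job in, once; it reports no verdict.
Trained networks look in the newest picture that a camera, given by its name, has taken for a name from the list of things; names that differ only in an ending like _2 or _b are one class to them, and where a whole thing is asked for, a point or a joint stands for the part that bears it (a point fixed in the world has none). Each returns a list of dicts, best first, with "p" (0 to 1); they miss things now and then, are a little off and sometimes report something else, mostly with a low value. They report only what shows in the picture. A call takes as long as a camera call. They do not tell look-alikes from the thing itself.
- look_for(camera, query): "centre" ([column, row] in pixels, amid what is visible of it).
- masks_of(camera, query): "region" (400x640 bool, what is visible of it) and "centre" ([column, row] in pixels, amid what is visible of it).
- tip_of(camera, query): "centre" ([column, row] in pixels: a listed point, or the origin of a listed thing).
The state is a dict: "t": time; "q": joint angles; "dq": joint speeds; "effort": joint torques, N m; "tool_pos": TCP position; "tool_rot": TCP orientation; "contact_force": force on the tool from outside, world axes, zero at the start; "wrist_torque": the same for the moment, N m; "opening": finger opening in m.
Only numpy, scipy, OpenCV 4.12 (cv2) and the standard library are available. Lean on these libraries where they do the work, as an engineer would, in place of code of your own. Each camera call takes 0.05 s, during which the arm holds its last target.

### The job

The batch is cut: put the two finished pine blocks from the saw's catch tray into the blue tote, leaving the dark scrap in the tray. Then set the length stop for the next batch: pull up its red lock plunger, slide the sleeve along the tube to the very next hole towards the yellow end cap, and let the pin go down fully home in that hole. Finish while still holding the red knob in the closed gripper with the pin home, without letting go, and leave the other things on the bench where they are.

Things in the scene. Friction and masses are not known exactly. Their poses are not given: they have to be found in the camera images.
- block_a_mid (a point): Finished pale pine block, 32 mm (its x) by 60 mm (its y) by 40 mm high, about 40 g, two dark drilled holes in its top. The point is its centre, half-way up. It stands on the floor of the saw's catch tray; 25 mm or more is free on both of its long sides.
- block_b_mid (a point): The other finished pine block, the same in every way.
- catch_tray: Grey open catch tray, 250 mm (x) by 180 mm (y), 35 mm high, floor and walls 4 mm thick, fixed; origin under its centre, on the bench. The saw stands joined to its +y side, from 90 mm off the origin: a chute up to 60 mm high, then from 160 mm off the saw itself, 240 mm high.
- tote: Blue open tote, 200 mm (x) by 140 mm (y), 80 mm high, walls and floor 4 mm thick, fixed to the bench; origin under its centre, on the bench.
- stop_rail: Length stop: a fixed aluminium square tube lying on two dark feet, 320 mm long along its y, 40 mm wide, its top 60 mm above the bench; origin under its centre, on the bench, z up. Five 13 mm holes in its top, 50 mm apart along y, the middle one over the origin.
- stop_sleeve (a joint): Position (m) of the grey sliding sleeve along the rail's y: 0 at the middle hole (the start), growing to the rail's +y; travel 115 mm each way; the next holes are at +0.050 and -0.050. The sleeve is 54 mm wide, 50 mm long, top 68 mm above the bench, with a dark stop plate on its +x side, up to 73 mm from the tube's axis. It slides with 2.5 N of friction and only while the pin is out of the hole; the pin has 1.5 mm of play in a hole.
- plunger (a joint): Height (m) of the sleeve's spring lock plunger: 0 with the pin fully home in a hole, grows as it is pulled straight up. The pin's round foot clears the hole at 0.010; the plunger stops at 0.018. The spring drives it down with 5 N at 0 and 9.5 N at 0.018, plus its weight of 0.8 N; let down between holes, the pin rides on the tube at 0.010.
- knob_grip (a point): Centre of the plunger's red knob, an upright cylinder 28 mm in diameter and 36 mm high that rides on the sleeve; with the pin home this point is 96 mm above the bench and 28 mm above the sleeve's top. Moves with sleeve and plunger. A brass collar, 20 mm in diameter, fills the 10 mm between knob and sleeve.
- cap_yellow_mid (a point): Centre of the yellow end cap, 46 by 16 by 46 mm, fixed at one end of the tube (at either end, 168 mm from the middle hole). The sleeve has to go towards it.
- cap_black_mid (a point): Centre of the black end cap at the tube's other end.
- offcut: Dark scrap stick, 90 x 16 x 20 mm, lying in the catch tray on the saw's side; it stays there. Origin under its centre.
- screwdriver: Screwdriver with an orange handle 200 mm long, lying between the robot and the length stop, to be left alone.
- brush: Bench brush, 200 mm long, lying between the robot and the tote, to be left alone.
- glue_bottle: White glue bottle with a red cap, 56 mm in diameter, 160 mm high, beyond the tote, to be left alone. Origin under its centre.
- tape_measure: Grey tape measure, 70 x 42 x 65 mm, beyond the length stop, to be left alone. Origin under its centre.
- spring_clamp: Black spring clamp, 150 mm long, 26 mm high, lying on the far side, to be left alone.
- pencil: Red flat pencil, 160 mm long, lying on the far left, to be left alone.
Mind the look-alikes: they are no part of the job. Leave any green or purple look-alike of the part that bears block_b_mid alone.

How it is judged:
By the outcome, as a careful person would: the job done as asked, in the order asked, and still so for the second after the job is handed in, while the arm keeps its last pose, push and grip.
It also fails if it takes over 61 s, if anything falls off the work surface, if the arm or the gripper's body presses on something with over 40 N, if the wrist force passes 120 N, or if a joint passes its speed limit or range.

## Working session

There is one attempt and no reset: what is moved stays moved. The work goes in short steps, Python scripts to look and compute and a tool call to move; the robot and the scene stay as the last step left them, time stands still between calls to the robot, and variables do not carry over. Pictures are saved under pics/ and viewed, and the job is handed in when it is done.

Besides the shell and the picture viewer there is one more tool, called in YAML: its name, and indented under it one key for each argument. carry_out: Moves the arm, as the interface text tells. Shifts and turns lie within -1 to 1; 1 stands for 20 mm of shift or 0.1 rad of turn. Its arguments: {"type":"object","properties":{"increments":{"type":"array","items":{"type":"array"}},"squeeze":{"type":"number"}},"required":["increments"]}

```bash
ls; mkdir -p pics; cat > h.py <<'E'
import numpy as np,cv2
from scipy.spatial.transform import Rotation as R
from station import *
def rot(o):
    o=np.array(o,float)
    return R.from_rotvec(o).as_matrix() if o.shape==(3,) else (o if o.shape==(3,3) else R.from_quat(o).as_matrix())
def world(c,u,v,d,wrist=False):
    x=(np.asarray(u)-c['cx'])/c['fx'];y=(np.asarray(v)-c['cy'])/c['fy']
    if wrist:
        r=np.hypot(x,y);s=np.where(r>1e-9,np.tan(r)/np.maximum(r,1e-9),1);x=x*s;y=y*s
    P=np.stack([x*d,y*d,d*np.ones_like(x)],-1)
    return P@rot(c['orientation']).T+np.array(c['position'])
E
python3 - <<'E'
from h import *
o=get_obs();print(o)
for n in ['scene','side']:
    im,d=get_image(n);cv2.imwrite(f'pics/{n}0.png',im);c=get_calibration(n);print(n,c);np.savez(f'{n}0.npz',im=im,d=d)
    for q in ['block_a_mid','stop_rail','tote','catch_tray','knob_grip','cap_yellow_mid','cap_black_mid','offcut','glue_bottle']:
        for r in tip_of(n,q)[:4]:
            u,v=r['centre'];iu,iv=int(round(u)),int(round(v))
            dd=d[min(iv,399),min(iu,639)]
            print(q,round(r['p'],2),np.round([u,v],1),world(c,u,v,dd).round(3))
print(get_obs()['t'])
E
```

```text
pics
{'t': 0.0, 'q': array([-1.33200469e+00,  5.33736958e-02,  1.61430970e+00,  7.79724333e-06,
        1.47601651e+00, -1.19009441e-01]), 'dq': array([-9.47631694e-04, -1.54622378e-03, -1.73465304e-03, -7.16839216e-05,
        1.63626429e-03,  1.08338784e-03]), 'effort': array([-4.12561149e-04, -3.93679440e+01, -3.70180678e+01, -1.00009011e-04,
        6.90198125e-03,  1.03776367e-05]), 'tool_pos': array([ 0.21881557, -0.58515408,  0.40344283]), 'tool_rot': array([ 0.9430938 ,  1.35910161, -0.94077364]), 'contact_force': array([ 0.28383369, -0.57786675, -0.12448582]), 'wrist_torque': array([ 0.00856951, -0.02296464, -0.01842327]), 'opening': 0.08524618437269124}
scene {'fx': 456.7996609827122, 'fy': 456.7996609827122, 'cx': 312.7641830783003, 'cy': 197.9035186089643, 'position': array([ 1.45143883, -0.43943544,  0.75703938]), 'orientation': array([-1.86377657, -1.22196696,  0.64666459])}
block_a_mid 0.82 [386.7 163.8] [0.38  0.298 0.046]
stop_rail 0.55 [225.1 244.3] [ 0.517 -0.269  0.001]
stop_rail 0.16 [302.9 191. ] [0.374 0.01  0.011]
tote 0.82 [359.8 230.9] [0.695 0.025 0.081]
ca
[... 290 characters left out ...]
.435 0.371 0.005]
glue_bottle 0.66 [398.3 273.7] [0.808 0.07  0.022]
side {'fx': 377.37654987460155, 'fy': 377.37654987460155, 'cx': 321.5669400041984, 'cy': 195.56172159596625, 'position': array([-0.11819821,  0.63282997,  0.70083642]), 'orientation': array([-1.03075196,  2.26946297, -1.22233549])}
stop_rail 0.78 [392.  192.2] [ 0.504 -0.267  0.003]
tote 0.66 [292.8 224.3] [0.507 0.155 0.079]
catch_tray 0.94 [252.6 294.1] [0.435 0.334 0.003]
catch_tray 0.32 [278.4 300.6] [0.356 0.315 0.036]
knob_grip 0.62 [394.2 168.2] [ 0.5   -0.253  0.103]
cap_black_mid 0.45 [353. 200.] [ 0.514 -0.085  0.046]
offcut 0.8 [244. 314.] [0.384 0.388 0.023]
glue_bottle 0.63 [254.1 192.8] [0.7   0.148 0.077]
1.0
```

View pics/scene0.png

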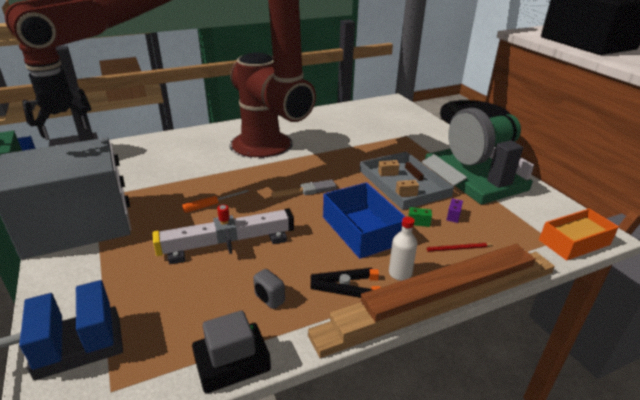

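View pics/side0.png

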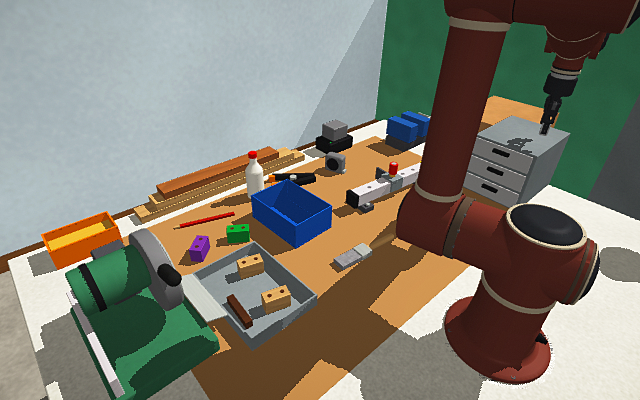

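The scene picture shows two pine blocks in the grey tray (389,168 and 407,187), the scrap behind them, the blue tote (360,220), and the rail with its yellow cap at (157,242). The green and purple blocks are look-alikes lying outside the tray. Next I'll fit the blocks, tote and rail from the stored depth.

```bash
cat > fit.py <<'E'
from h import *
allp={}
for n in ['scene','side']:
    z=np.load(f'{n}0.npz');im,d=z['im'],z['d'];c=get_calibration(n)
    v,u=np.mgrid[:400,:640];P=world(c,u,v,d);ok=(d>0)
    hsv=cv2.cvtColor(im,cv2.COLOR_BGR2HSV).astype(int);H,S,V=hsv[...,0],hsv[...,1],hsv[...,2]
    def rep(name,m,k=None):
        nb,l,st,ce=cv2.connectedComponentsWithStats(m.astype(np.uint8))
        for i in range(1,nb):
            if st[i,4]<(k or 30): continue
            p=P[l==i]; top=p[p[:,2]>np.percentile(p[:,2],90)-0.006]
            r=cv2.minAreaRect((top[:,:2]*1000).astype(np.float32))
            print(n,name,st[i,4],'px',ce[i].round(),'z',np.percentile(p[:,2],[5,95]).round(3),'top rect mm',np.round(r[0],1),np.round(r[1],1),round(r[2],1),'med',np.median(top,0).round(3))
    X,Y,Z=P[...,0],P[...,1],P[...,2]
    rep('block',ok&(Z>0.034)&(Z<0.056)&(X>.25)&(X<.65)&(Y>.15)&(Y<.45)&(S>70)&(H<25)&(V>120))
    rep('tote',ok&(H>105)&(H<125)&(S>150)&(Z>0.07)&(X<.9)&(X>.3)&(Y>-.1))
    rep('yellow',ok&(H>20)&(H<35)&(S>150)&(Y<0)&(Z>.01),10)
    rep('red',ok&((H<6)|(H>172))&(S>150)&(Y<0)&(Z>.07)&(Z<.13)&(X>.35),10)
    rep('railtop',ok&(Z>.053)&(Z<.064)&(X>.4)&(X<.65)&(Y<-.05)&(Y>-.5)&(S<80),30)
    rep('black',ok&(Z>.03)&(Z<.08)&(X>.4)&(X<.65)&(Y<-.05)&(Y>-.16)&(V<70),10)
    rep('sleeve',ok&(Z>.064)&(Z<.072)&(X>.4)&(X<.65)&(Y<-.05)&(Y>-.5),20)
    rep('trayrim',ok&(Z>.03)&(Z<.04)&(X>.2)&(X<.6)&(Y>.15)&(Y<.5)&(S<70),30)
    rep('offcut',ok&(Z>.01)&(Z<.03)&(X>.2)&(X<.6)&(Y>.15)&(Y<.5)&(S>100)&(V<110),20)
E
python3 fit.py
python3 - <<'E'
import cv2
im=cv2.imread('pics/scene0.png');a=cv2.resize(im[130:280,130:330],None,fx=4,fy=4,interpolation=cv2.INTER_CUBIC);cv2.imwrite('pics/railz.png',a)
im=cv2.imread('pics/side0.png');a=cv2.resize(im[220:350,180:340],None,fx=4,fy=4,interpolation=cv2.INTER_CUBIC);cv2.imwrite('pics/trayz.png',a)
E
```

```text
scene block 97 px [388. 163.] z [0.04  0.047] top rect mm [374.2 309. ] [60.1 33.6] 75.6 med [0.375 0.308 0.045]
scene block 119 px [407. 183.] z [0.039 0.047] top rect mm [501.  295.6] [59.5 31.6] 75.4 med [0.501 0.296 0.045]
scene tote 575 px [363. 212.] z [0.071 0.082] top rect mm [601.3  87.7] [201.9 141.1] 2.7 med [0.646 0.054 0.078]
scene yellow 151 px [157. 242.] z [0.025 0.065] top rect mm [ 497.8 -430.8] [14.8 50.7] 85.4 med [ 0.5   -0.431  0.064]
scene red 136 px [223. 213.] z [0.082 0.115] top rect mm [ 516.  -265.8] [25.1 21.1] 73.0 med [ 0.52  -0.269  0.114]
scene railtop 649 px [261. 219.] z [0.054 0.063] top rect mm [ 522.9 -176.6] [166.8  52.1] 85.6 med [ 0.527 -0.171  0.061]
scene railtop 691 px [189. 232.] z [0.054 0.063] top rect mm [ 504.2 -342.7] [157.8  60.1] 77.7 med [ 0.506 -0.355  0.061]
scene black 102 px [290. 218.] z [0.034 0.065] top rect mm [531.4 -96.2] [13.6 45.6] 82.5 med [ 0.536 -0.098  0.064]
scene sleeve 255 px [225. 225.] z [0.065 0.071] top rect mm [ 535.4 -266.1] [ 51.6 100.7] 83.3 med [ 0.525 -0.269  0.068]
scene sleeve 20 px [155. 237.] z [0.0
[... 1219 characters left out ...]
207  0.059]
side black 139 px [352. 197.] z [0.032 0.063] top rect mm [527.5 -92.6] [15.9 44.9] 87.2 med [ 0.525 -0.091  0.061]
side sleeve 118 px [390. 176.] z [0.065 0.07 ] top rect mm [ 531.9 -263.6] [49.9 97.1] 85.8 med [ 0.508 -0.257  0.067]
side trayrim 894 px [245. 292.] z [0.031 0.039] top rect mm [437.5 336.9] [250.8 195.3] 1.0 med [0.431 0.414 0.034]
side offcut 124 px [284. 234.] z [0.011 0.029] top rect mm [547.4 157.2] [99.   3.2] 2.8 med [0.545 0.157 0.026]
side offcut 311 px [239. 310.] z [0.013 0.025] top rect mm [406. 388.] [16.7 92.1] 85.5 med [0.403 0.389 0.023]
side offcut 102 px [211. 349.] z [0.011 0.029] top rect mm [355.6 482.3] [ 2.9 34.4] 3.7 med [0.356 0.482 0.025]
```

View pics/railz.png

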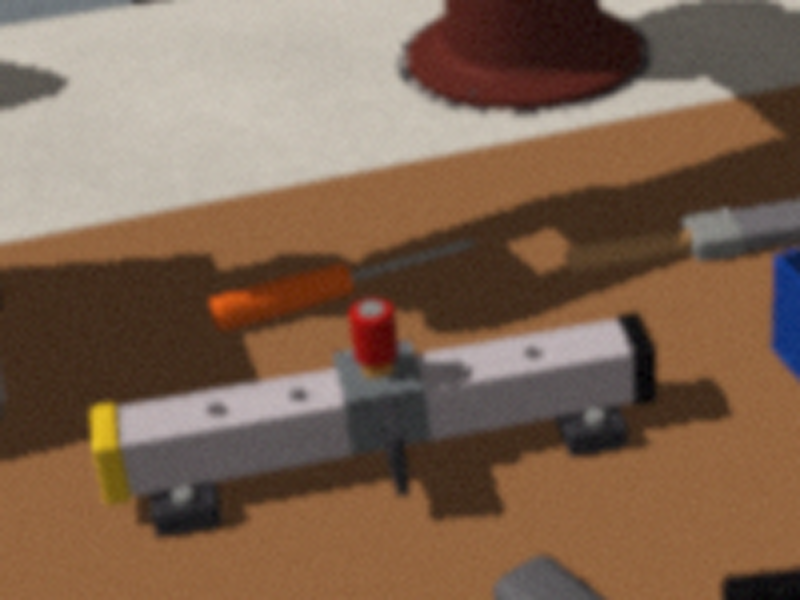

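View pics/trayz.png

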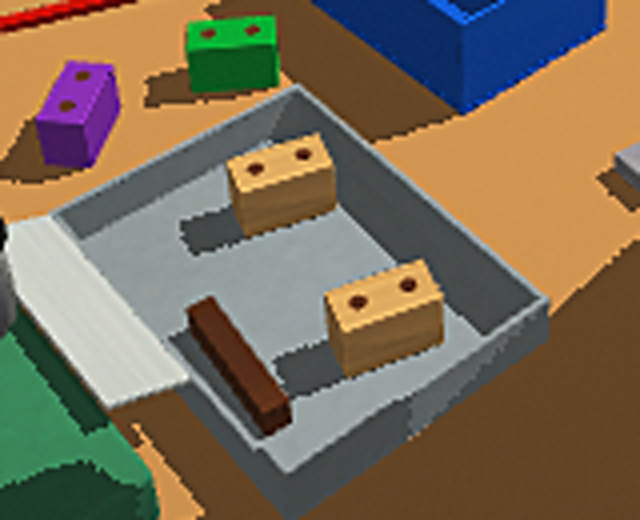

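```bash
cat >> h.py <<'E'
def jaw():
    o=get_obs();M=rot(o['tool_rot']);z=M[:,2];return o,M,np.degrees(np.arctan2(z[1],z[0]))
E
python3 - <<'E'
from h import *
o,M,a=jaw();print(M.round(3),a)
z=np.load('scene0.npz');c=get_calibration('scene');d=z['d'];v,u=np.mgrid[:400,:640];P=world(c,u,v,d)
m=(d>0)&(P[...,2]>.06)&(P[...,2]<.18)&(P[...,0]>.68)&(P[...,0]<.95)&(abs(P[...,1]-.1)<.15)
print(P[m].min(0),P[m].max(0),np.median(P[m],0))
E
```

```text
[[ 0.     0.937  0.35 ]
 [-0.     0.35  -0.937]
 [-1.     0.     0.   ]] -69.50062679779595
[ 0.68015067 -0.04999814  0.06001785] [0.93558069 0.24991452 0.16325661] [0.89802685 0.0816274  0.07542691]
```

carry_out:
  increments:
    - [[0,0,0],[1,1,0],1]
    - [[0,0,0],[1,1,0],1]
    - [[0,0,0],[1,1,0],1]
    - [[0,0,0],[1,1,0],1]
    - [[0,0,0],[1,1,0],1]
    - [[0,0,0],[1,1,0],1]
    - [[0,0,0],[1,1,0],1]
    - [[0,0,0],[1,1,0],1]

```text
t: 1.8
tool_pos: [0.3813, -0.4215, 0.405]
tool_rot: [0.946, 1.354, -0.948]
contact_force: [-0.0, -0.6, -0.3]
opening: 0.0853
```

carry_out:
  increments:
    - [[0,0,0.6],[0.5,1,0],1]
    - [[0,0,0.6],[0.5,1,0],1]
    - [[0,0,0.6],[0.5,1,0],1]
    - [[0,0,0.6],[0.4,1,0],0.8]
    - [[0,0,0.6],[0.2,1,0],0.6]
    - [[0,0,0.6],[0,1,0],0.56]
    - [[0,0,0.6],[0,1,0],0.56]
    - [[0,0,0.6],[0,1,0],0.56]

```text
t: 2.6
tool_pos: [0.4268, -0.2539, 0.4057]
tool_rot: [0.561, 1.493, -0.562]
contact_force: [0.7, 1.0, -0.5]
opening: 0.048
```

carry_out:
  increments:
    - [[0,0,0.6],[0,1,0],0.56]
    - [[0,0,0.6],[0,1,0],0.56]
    - [[0,0,0.6],[0,1,0],0.56]
    - [[0,0,0.6],[0,1,0],0.56]
    - [[0,0,0.6],[0,1,0],0.56]
    - [[0,0,0.6],[0,1,0],0.56]
    - [[0,0,0.6],[0,1,0],0.56]
    - [[0,0,0.6],[0,1,0],0.56]

```text
t: 3.4
tool_pos: [0.4257, -0.087, 0.4069]
tool_rot: [0.171, 1.557, -0.171]
contact_force: [0.6, 0.4, 1.2]
opening: 0.0477
```

carry_out:
  increments:
    - [[0,0,0],[0,1,0],0.56]
    - [[0,0,0],[0,1,0],0.56]
    - [[0,0,0],[0,1,0],0.56]
    - [[0,0,0],[0,1,0],0.56]
    - [[0,0,0],[0,1,0],0.56]
    - [[0,0,0],[0,1,-0.5],0.56]
    - [[0,0,0],[0,1,-0.5],0.56]
    - [[0,0,0],[0,1,-0.5],0.56]

```text
t: 4.2
tool_pos: [0.4248, 0.0798, 0.3798]
tool_rot: [0.17, 1.548, -0.17]
contact_force: [1.6, 0.4, -0.1]
opening: 0.0477
```

carry_out:
  increments:
    - [[0,0,0],[0,1,-1],0.56]
    - [[0,0,0],[0,1,-1],0.56]
    - [[0,0,0],[0,1,-1],0.56]
    - [[0,0,0],[0,1,-1],0.56]
    - [[0,0,0],[0,1,0],0.56]
    - [[0,0,0],[0,1,0],0.56]
    - [[0,0,0],[0,1,0],0.56]
    - [[0,0,0],[0,0.5,0],0.56]

```text
t: 5.0
tool_pos: [0.4229, 0.2368, 0.2961]
tool_rot: [0.168, 1.547, -0.169]
contact_force: [-0.0, 0.4, 0.5]
opening: 0.0475
```

```bash
python3 - <<'E'
from h import *
o,M,a=jaw();print(o['t'],o['tool_pos'],M.round(3)[:,0],a,o['opening'],o['q'])
im,d=get_image('wrist');cv2.imwrite('pics/w1.png',im)
E
```

```text
5.0 [0.42286379 0.23680531 0.29613699] [ 0.017 -0.003 -1.   ] -12.335874521571307 0.04753905071867703 [ 0.35865113 -0.20164397  2.03999928 -0.00875807  1.28835397  0.57632234]
```

View pics/w1.png

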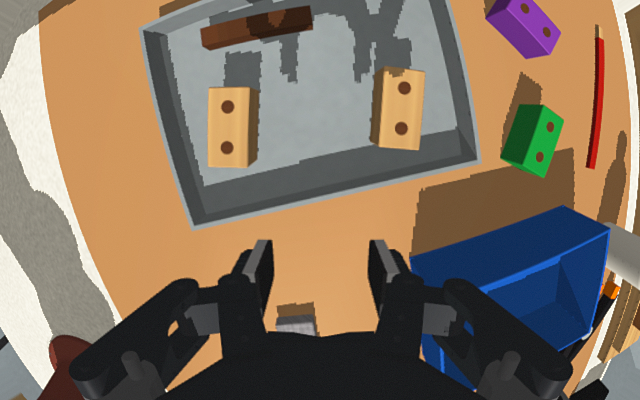

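The wrist view shows block A (229,127), block B (402,108) and the scrap by the saw wall. I'm going to block A.

carry_out:
  increments:
    - [[0,0.2,-0.4],[-0.9,1,0],0.56]
    - [[0,0,0],[-0.9,1,-0.5],0.56]
    - [[0,0,0],[-0.7,1,-0.5],0.56]
    - [[0,0,0],[0,0.6,-0.5],0.56]
    - [[0,0,0],[0,0,-0.5],0.56]
    - [[0,0,0],[0,0,0],0.56]

```text
t: 5.65
tool_pos: [0.3723, 0.3094, 0.2567]
tool_rot: [0.2, 1.561, -0.205]
contact_force: [0.1, 0.5, 0.3]
opening: 0.0477
```

```bash
cat > blk.py <<'E'
from h import *
import sys
o,M,a=jaw();g=o['tool_pos']+0.155*M[:,0];print(o['t'],'tcp',o['tool_pos'].round(4),'grasp',g.round(4),M[:,0].round(3),'jaw',round(a,2),'f',o['contact_force'].round(1),'op',round(o['opening'],4))
c=get_calibration('wrist');im,d=get_image('wrist');cv2.imwrite('pics/%s.png'%sys.argv[1],im)
v,u=np.mgrid[:400,:640];P=world(c,u,v,d,True);Z=P[...,2]
H,S,V=[x.astype(int) for x in cv2.split(cv2.cvtColor(im,cv2.COLOR_BGR2HSV))]
m=(d>0)&(Z>.038)&(Z<.05)&(H<25)&(S>60)&(V>100)&(P[...,0]<.6)&(P[...,0]>.3)&(P[...,1]>.2)&(P[...,1]<.4)
nb,l,st,ce=cv2.connectedComponentsWithStats(m.astype(np.uint8))
for i in range(1,nb):
    if st[i,4]>200:
        p=P[l==i];r=cv2.minAreaRect((p[:,:2]*1000).astype(np.float32));print(st[i,4],ce[i].round(),np.round(r[0],1),np.round(r[1],1),round(r[2],1),np.median(p[:,2]).round(4))
E
python3 blk.py w2
```

```text
5.65 tcp [0.3723 0.3094 0.2567] grasp [0.3723 0.309  0.1017] [ 0.    -0.003 -1.   ] jaw -14.78 f [0.1 0.5 0.3] op 0.0477
2946 [503. 192.] [499.9 297.2] [61.2 33.1] 74.3 0.0433
4471 [322. 219.] [372.9 311.6] [60.  31.8] 74.2 0.0434
```

View pics/w2.png

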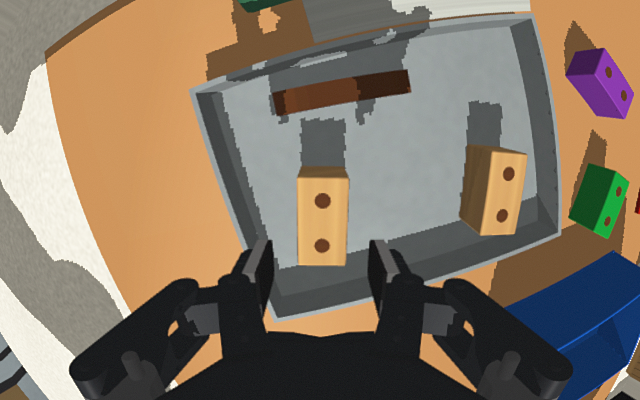

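Block A (322,219) is centred between the fingers. Next: descend, grip, lift.

carry_out:
  increments:
    - [[0,0,0],[0,0.1,-0.9],0.56]
    - [[0,0,0],[0,0,-0.9],0.56]
    - [[0,0,0],[0,0,-0.9],0.56]
    - [[0,0,0],[0,0,-0.8],0.56]
    - [[0,0,0],[0,0,0],0.3]
    - [[0,0,0],[0,0,0],0.3]
    - [[0,0,0],[0,0,0],0.3]
  squeeze: 40

```text
t: 6.4
tool_pos: [0.3777, 0.3079, 0.1915]
tool_rot: [0.211, 1.551, -0.207]
contact_force: [0.5, 0.6, -0.7]
opening: 0.0315
```

```bash
python3 blk.py w3
```

```text
6.4 tcp [0.3777 0.3079 0.1915] grasp [0.3793 0.3081 0.0365] [ 0.01   0.001 -1.   ] jaw -15.25 f [ 0.5  0.6 -0.7] op 0.0315
5013 [551. 223.] [499.9 297.5] [60.6 34.1] 75.3 0.0432
9052 [320. 268.] [378.6 309.9] [61.4 33.5] 73.4 0.0445
```

carry_out:
  increments:
    - [[0,0,0],[0,0,1],0.2]
    - [[0,0,0],[0,0,1],0.2]
    - [[0,0,0],[0.2,0,1],0.2]
    - [[0,0,0],[0.8,-0.8,1],0.2]
    - [[0,0,1],[0.9,-1,1],0.2]
    - [[0,0,1],[1,-1,0.8],0.2]
    - [[0,0,1],[1,-1,0.2],0.2]
    - [[0,0,0],[1,-1,0],0.2]

```text
t: 7.25
tool_pos: [0.4774, 0.2102, 0.325]
tool_rot: [-0.035, 1.548, 0.048]
contact_force: [0.2, 0.5, 0.2]
opening: 0.0317
```

carry_out:
  increments:
    - [[0,0,0],[1,-1,0],0.2]
    - [[0,0,0],[1,-1,0],0.2]
    - [[0,0,0],[1,-1,0],0.2]
    - [[0,0,0],[0.9,-1,0],0.2]
    - [[0,0,0],[0,-1,0],0.2]
    - [[0,0,0],[0,-1,0],0.2]

```text
t: 7.85
tool_pos: [0.5612, 0.0841, 0.3336]
tool_rot: [-0.034, 1.534, 0.049]
contact_force: [-0.0, -1.0, -0.7]
opening: 0.0312
```

```bash
python3 blk.py w4
```

```text
7.85 tcp [0.5612 0.0841 0.3336] grasp [0.5669 0.0857 0.1787] [ 0.036  0.011 -0.999] jaw 3.01 f [-0.  -1.  -0.7] op 0.0312
```

View pics/w4.png

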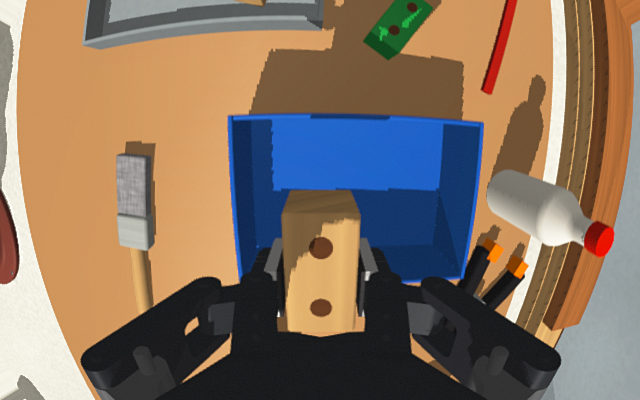

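The pine block is held (322,260) above the tote. Next: level the tool and lower the block.

carry_out:
  increments:
    - [[-0.1,0.35,0],[-0.3,0.2,-0.8],0.2]
    - [[0,0,0],[0,0,-1],0.2]
    - [[0,0,0],[0,0,-1],0.2]
    - [[0,0,0],[0,0,-1],0.2]
    - [[0,0,0],[0,0,-1],0.2]
    - [[0,0,0],[0,0,-0.8],0.2]
    - [[0,0,0],[0,0,0],0.2]

```text
t: 8.6
tool_pos: [0.5508, 0.0899, 0.2162]
tool_rot: [-0.044, 1.577, 0.039]
contact_force: [-0.7, 0.6, -1.3]
opening: 0.0313
```

```bash
python3 blk.py w5
```

```text
8.6 tcp [0.5508 0.0899 0.2162] grasp [0.5498 0.0895 0.0612] [-0.007 -0.003 -1.   ] jaw 3.03 f [-0.7  0.6 -1.3] op 0.0313
```

carry_out:
  increments:
    - [[0,0,0],[0.2,0,-0.9],0.2]
    - [[0,0,0],[0,0,0],0.2]
    - [[0,0,0],[0,0,0],0.5]
    - [[0,0,0],[0,0,0],0.5]
    - [[0,0,0],[0,0,0.8],0.55]
    - [[0,0,0],[0,0,1],0.55]
    - [[0,0,0],[0,0,1],0.55]
    - [[0,0,0],[0,0,1],0.55]

```text
t: 9.45
tool_pos: [0.5568, 0.0924, 0.2852]
tool_rot: [-0.045, 1.567, 0.041]
contact_force: [0.5, -0.0, -0.0]
opening: 0.0472
```

carry_out:
  increments:
    - [[0,0,0],[0,0,1],0.56]
    - [[0,0,-1],[0,1,0.2],0.56]
    - [[0,0,-1],[-0.5,1,0],0.56]
    - [[0,0,-1],[-0.5,1,0],0.56]
    - [[0,0,0],[-0.5,1,0],0.56]
    - [[0,0,0],[-0.5,1,0],0.56]
    - [[0,0,0],[-0.4,1,0],0.56]
    - [[0,0,0],[-0.2,1,0],0.56]

```text
t: 10.25
tool_pos: [0.5037, 0.2357, 0.3285]
tool_rot: [0.205, 1.538, -0.206]
contact_force: [0.3, 0.1, -0.3]
opening: 0.0478
```

```bash
python3 blk.py w6
```

```text
10.25 tcp [0.5037 0.2357 0.3285] grasp [0.5072 0.2352 0.1736] [ 0.023 -0.004 -1.   ] jaw -15.03 f [ 0.3  0.1 -0.3] op 0.0478
2738 [290. 128.] [500.  297.7] [60.2 31.4] 74.6 0.0433
```

View pics/w6.png

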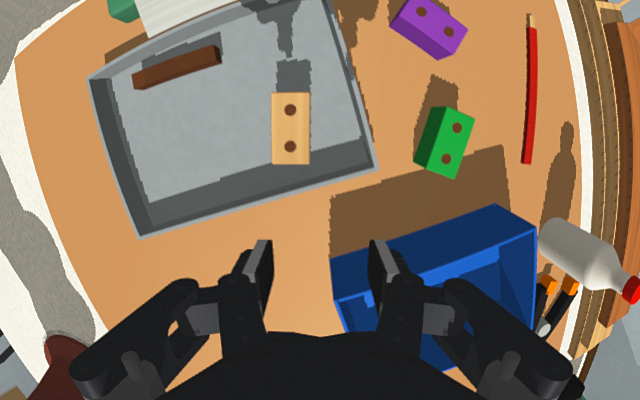

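Block B (290,128) is left in the tray, with the scrap undisturbed. I'm going to block B.

carry_out:
  increments:
    - [[0,0.2,0],[-0.2,1,0],0.56]
    - [[0,0,0],[-0.1,1,-0.5],0.56]
    - [[0,0,0],[0,1,-1],0.56]
    - [[0,0,0],[0,0.2,-1],0.56]
    - [[0,0,0],[0,0,-1],0.56]
    - [[0,0,0],[0,0,-0.5],0.56]
    - [[0,0,0],[0,0,0],0.56]

```text
t: 11.0
tool_pos: [0.4969, 0.3052, 0.2567]
tool_rot: [0.204, 1.549, -0.199]
contact_force: [-0.1, 0.4, -0.6]
opening: 0.0479
```

```bash
python3 blk.py w7
```

```text
11.0 tcp [0.4969 0.3052 0.2567] grasp [0.4989 0.3055 0.1017] [ 0.013  0.002 -1.   ] jaw -14.73 f [-0.1  0.4 -0.6] op 0.0479
4320 [326. 234.] [500.4 297.5] [60.2 31.9] 74.3 0.0434
```

carry_out:
  increments:
    - [[0,0.1,0],[0.1,-0.4,-0.7],0.56]
    - [[0,0,0],[0,0,-0.9],0.56]
    - [[0,0,0],[0,0,-0.9],0.56]
    - [[0,0,0],[0,0,-0.9],0.56]
    - [[0,0,0],[0,0,0],0.3]
    - [[0,0,0],[0,0,0],0.3]
    - [[0,0,0],[0,0,0],0.2]

```text
t: 11.75
tool_pos: [0.503, 0.294, 0.1932]
tool_rot: [0.21, 1.549, -0.198]
contact_force: [-0.6, 0.7, -0.7]
opening: 0.0314
```

```bash
python3 blk.py w8
```

```text
11.75 tcp [0.503  0.294  0.1932] grasp [0.505  0.2949 0.0383] [ 0.013  0.006 -1.   ] jaw -14.91 f [-0.6  0.7 -0.7] op 0.0314
8815 [320. 266.] [504.4 296.8] [60.5 33.1] 74.9 0.0443
```

carry_out:
  increments:
    - [[0,0,0],[0,0,1],0.2]
    - [[0,0,0],[0,0,1],0.2]
    - [[0,0,0],[0.2,0,1],0.2]
    - [[0,0,0],[0.6,-0.8,1],0.2]
    - [[0,0,1],[0.7,-1,1],0.2]
    - [[0,0,1],[0.7,-1,0.6],0.2]
    - [[0,0,1],[0.7,-1,0.2],0.2]
    - [[0,0,0],[0.7,-1,0],0.2]

```text
t: 12.6
tool_pos: [0.5759, 0.1969, 0.3223]
tool_rot: [-0.038, 1.549, 0.055]
contact_force: [0.7, 0.0, -0.7]
opening: 0.0313
```

carry_out:
  increments:
    - [[0,0,0],[0.8,-1,0],0.2]
    - [[0,0,0],[0.8,-1,0],0.2]
    - [[0,0,0],[0.8,-1,0],0.2]
    - [[0,0,0],[0.8,-1,0],0.2]
    - [[0,0,0],[0.8,-1,0],0.2]
    - [[0,0,0],[0,-0.7,0],0.2]

```text
t: 13.2
tool_pos: [0.6602, 0.077, 0.3303]
tool_rot: [-0.037, 1.537, 0.056]
contact_force: [-0.4, 0.8, -0.2]
opening: 0.0315
```

```bash
python3 blk.py w9; python3 - <<'E'
from h import *
im,d=get_image('scene');cv2.imwrite('pics/s2.png',cv2.resize(im[120:320,250:570],None,fx=2.5,fy=2.5))
E
```

```text
13.2 tcp [0.6602 0.077  0.3303] grasp [0.6654 0.0789 0.1754] [ 0.033  0.013 -0.999] jaw 3.4 f [-0.4  0.8 -0.2] op 0.0315
```

View pics/w9.png

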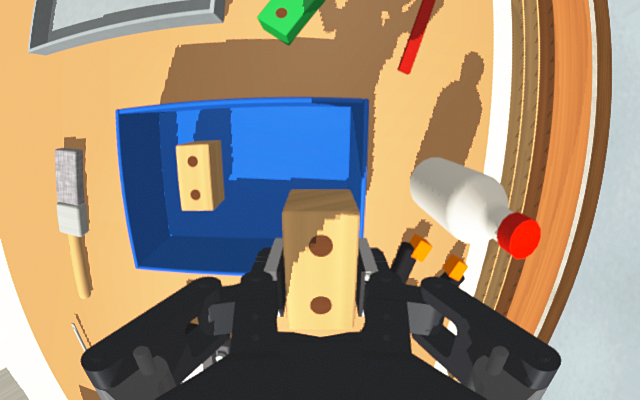

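View pics/s2.png

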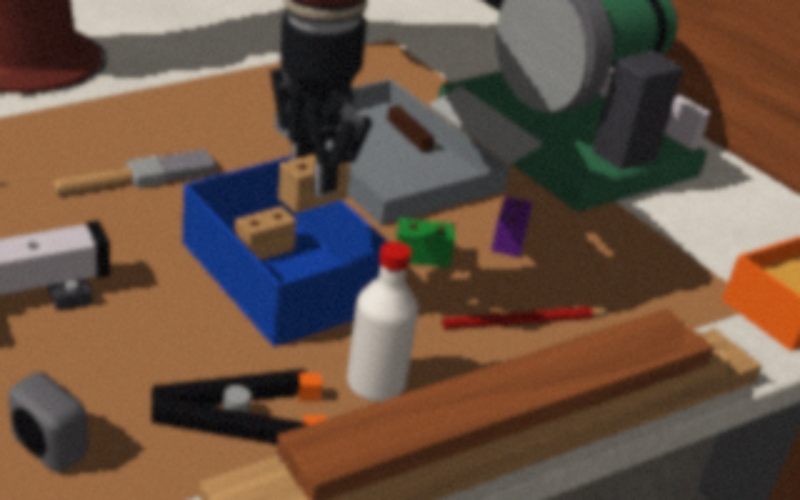

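Block A stands upright in the tote (198,177). Next is lowering block B on the tote's far side.

carry_out:
  increments:
    - [[-0.1,0.3,0],[-0.8,0.5,-0.8],0.2]
    - [[0,0,0],[-0.2,0,-1],0.2]
    - [[0,0,0],[0,0,-1],0.2]
    - [[0,0,0],[0,0,-1],0.2]
    - [[0,0,0],[0,0,-1],0.2]
    - [[0,0,0],[0,0,-0.8],0.2]
    - [[0,0,0],[0,0,0],0.2]

```text
t: 14.0
tool_pos: [0.6331, 0.0932, 0.2178]
tool_rot: [-0.045, 1.567, 0.054]
contact_force: [0.3, -0.2, -0.7]
opening: 0.0313
```

```bash
python3 blk.py w10
```

```text
14.0 tcp [0.6331 0.0932 0.2178] grasp [0.6336 0.0941 0.0628] [ 0.003  0.006 -1.   ] jaw 3.6 f [ 0.3 -0.2 -0.7] op 0.0313
```

carry_out:
  increments:
    - [[0,0,0],[0.4,0,-0.8],0.2]
    - [[0,0,0],[0,0,0],0.2]
    - [[0,0,0],[0,0,0],0.5]
    - [[0,0,0],[0,0,0],0.5]
    - [[0,0,0],[0,0,0.8],0.55]
    - [[0,0,0],[0,0,1],0.55]
    - [[0,0,0],[0,0,1],0.55]
    - [[0,0,0],[0,0,1],0.55]

```text
t: 14.85
tool_pos: [0.6424, 0.0942, 0.2908]
tool_rot: [-0.045, 1.558, 0.055]
contact_force: [-0.0, 1.2, -0.4]
opening: 0.0468
```

```bash
python3 blk.py w11
```

```text
14.85 tcp [0.6424 0.0942 0.2908] grasp [0.6443 0.0953 0.1358] [ 0.012  0.007 -1.   ] jaw 3.65 f [-0.   1.2 -0.4] op 0.0468
```

View pics/w11.png

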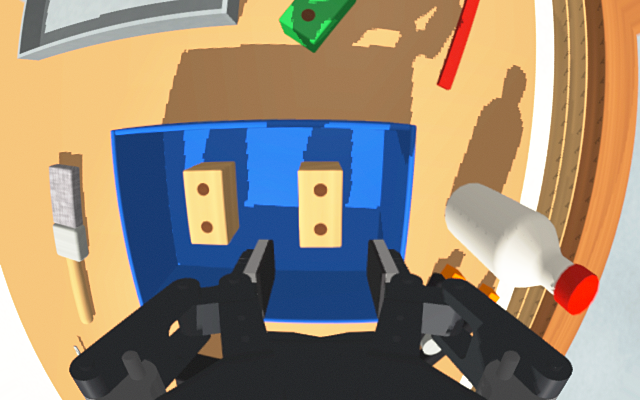

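Both pine blocks stand in the tote (209,205 and 321,205). I'm moving to the length stop and turning the jaws along the rail on the way.

carry_out:
  increments:
    - [[0,0,0],[0,0,1],0.55]
    - [[0,0,-1],[-0.3,-0.5,0.8],0.55]
    - [[0,0,-1],[-0.4,-1,0.4],0.6]
    - [[0,0,-1],[-0.4,-1,0],0.6]
    - [[0,0,-1],[-0.4,-1,0],0.6]
    - [[0,0,-1],[-0.4,-1,0],0.6]
    - [[0,0,-1],[-0.4,-1,0],0.6]
    - [[0,0,-1],[-0.4,-1,0],0.6]

```text
t: 15.7
tool_pos: [0.5885, -0.0377, 0.3572]
tool_rot: [0.511, 1.465, -0.515]
contact_force: [-0.2, -0.5, 0.1]
opening: 0.0512
```

carry_out:
  increments:
    - [[0,0,-1],[-0.4,-1,0],0.6]
    - [[0,0,-1],[-0.4,-1,0],0.6]
    - [[0,0,-1],[-0.4,-1,0],0.6]
    - [[0,0,-1],[-0.4,-1,0],0.6]
    - [[0,0,-1],[-0.4,-1,0],0.6]
    - [[0,0,-1],[-0.4,-1,0],0.6]
    - [[0,0,-1],[-0.4,-1,0],0.6]
    - [[0,0,-1],[-0.4,-1,0],0.6]

```text
t: 16.5
tool_pos: [0.5204, -0.2038, 0.368]
tool_rot: [1.127, 1.188, -1.159]
contact_force: [0.4, 1.3, 0.1]
opening: 0.0512
```

```bash
python3 blk.py w12
```

```text
16.5 tcp [ 0.5204 -0.2038  0.368 ] grasp [ 0.5246 -0.2118  0.2133] [ 0.027 -0.051 -0.998] jaw -85.66 f [0.4 1.3 0.1] op 0.0512
```

View pics/w12.png

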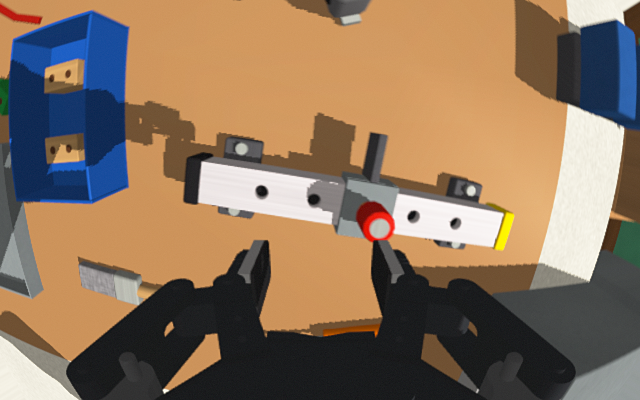

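```bash
cat > knob.py <<'E'
from h import *
import sys
o,M,a=jaw();g=o['tool_pos']+0.155*M[:,0];print(o['t'],'tcp',o['tool_pos'].round(4),'grasp',g.round(4),M[:,0].round(3),'jaw',round(a,2),'f',o['contact_force'].round(1),'op',round(o['opening'],4))
c=get_calibration('wrist');im,d=get_image('wrist');cv2.imwrite('pics/%s.png'%sys.argv[1],im)
v,u=np.mgrid[:400,:640];P=world(c,u,v,d,True);X,Y,Z=P[...,0],P[...,1],P[...,2]
H,S,V=[x.astype(int) for x in cv2.split(cv2.cvtColor(im,cv2.COLOR_BGR2HSV))]
def rep(n,m):
    nb,l,st,ce=cv2.connectedComponentsWithStats(m.astype(np.uint8))
    for i in range(1,nb):
        if st[i,4]>120:
            p=P[l==i];r=cv2.minAreaRect((p[:,:2]*1000).astype(np.float32));print(n,st[i,4],ce[i].round(),np.round(r[0],1),np.round(r[1],1),round(r[2],1),'z',np.percentile(p[:,2],[5,50,95]).round(4))
ok=(d>0)&(X>.4)&(X<.65)&(Y<-.05)&(Y>-.5)
rep('knobtop',ok&(Z>.106)&(Z<.14)&(abs(X-.513)<.03))
rep('railtop',ok&(Z>.056)&(Z<.063)&(S<70))
rep('sleeve',ok&(Z>.065)&(Z<.0715)&(S<90)&(abs(X-.513)<.028))
rep('yellow',ok&(H>20)&(H<35)&(S>150)&(Z>.057))
rep('black',ok&(V<60)&(Z>.057)&(Y>-.15)&(Z<.07))
E
python3 knob.py w12b
```

```text
16.55 tcp [ 0.5196 -0.2061  0.3683] grasp [ 0.5236 -0.2145  0.2135] [ 0.026 -0.054 -0.998] jaw -85.96 f [-0.3 -1.5 -0.1] op 0.0516
knobtop 906 [373. 223.] [ 512.9 -262.6] [27.1 27.1] 34.8 z [0.1094 0.1134 0.1149]
railtop 6352 [259. 190.] [ 520.9 -163.5] [152.2  46.6] 83.0 z [0.0582 0.0594 0.0619]
railtop 3852 [443. 218.] [ 503.3 -356.4] [132.9  40.9] 83.9 z [0.0582 0.0595 0.0606]
sleeve 1807 [359. 201.] [ 513.4 -263.1] [50.4 55.8] 84.4 z [0.0661 0.0674 0.0685]
yellow 398 [501. 228.] [ 495.8 -429.2] [16.3 45.5] 86.0 z [0.0604 0.0622 0.0635]
black 632 [188. 179.] [530.3 -95.4] [15.3 44.4] 83.0 z [0.0605 0.0622 0.0634]
```

carry_out:
  increments:
    - [[0.5,0.25,0],[-0.3,-1,0],0.6]
    - [[0,0,-0.9],[0,-1,-0.5],0.6]
    - [[0,0,-0.8],[0,-0.8,-0.5],0.6]
    - [[0,0,0],[0,0,-0.5],0.6]
    - [[0,0,0],[0,0,0],0.6]

```text
t: 17.1
tool_pos: [0.5145, -0.2601, 0.3415]
tool_rot: [1.278, 1.158, -1.269]
contact_force: [-0.2, 0.4, -0.0]
opening: 0.0516
```

```bash
python3 knob.py w13
```

```text
17.1 tcp [ 0.5145 -0.2601  0.3415] grasp [ 0.5158 -0.2604  0.1865] [ 0.008 -0.002 -1.   ] jaw -95.13 f [-0.2  0.4 -0. ] op 0.0516
knobtop 1245 [325. 220.] [ 513.  -262.9] [27.3 27. ] 76.1 z [0.1099 0.1133 0.1148]
railtop 6559 [217. 199.] [ 524.  -163.3] [149.5  44.6] 84.6 z [0.0582 0.0594 0.0616]
railtop 5791 [424. 201.] [ 503.1 -355.7] [134.3  41.1] 84.2 z [0.0583 0.0594 0.0605]
sleeve 2393 [324. 194.] [ 513.8 -263.2] [50.4 54.9] 85.1 z [0.0662 0.0673 0.0684]
yellow 600 [500. 202.] [ 495.9 -429.5] [16.5 45.8] 83.1 z [0.0601 0.0622 0.0635]
black 593 [145. 198.] [530.3 -95.5] [15.9 44.8] 84.1 z [0.06   0.062  0.0632]
```

carry_out:
  increments:
    - [[0,0.1,0],[-0.1,-0.15,-0.8],0.6]
    - [[0,0,0],[0,0,-0.9],0.6]
    - [[0,0,0],[0,0,-0.9],0.6]
    - [[0,0,0],[0,0,-0.8],0.6]
    - [[0,0,0],[0,0,-0.4],0.6]
    - [[0,0,0],[0,0,0],0.6]

```text
t: 17.75
tool_pos: [0.513, -0.259, 0.263]
tool_rot: [1.264, 1.169, -1.268]
contact_force: [0.1, -0.5, -0.3]
opening: 0.051
```

```bash
python3 knob.py w14
```

```text
17.75 tcp [ 0.513 -0.259  0.263] grasp [ 0.5129 -0.2595  0.108 ] [-0.    -0.004 -1.   ] jaw -94.46 f [ 0.1 -0.5 -0.3] op 0.051
knobtop 2838 [330. 271.] [ 513.2 -263.3] [27.2 27.2] 62.6 z [0.1088 0.1133 0.1147]
knobtop 1668 [248. 275.] [ 515.8 -227.3] [14.5 25.6] 89.6 z [0.1081 0.1235 0.1387]
knobtop 1652 [393. 275.] [ 510.7 -291.3] [14.5 25.6] 85.7 z [0.1082 0.1236 0.1387]
knobtop 142 [205. 291.] [ 522.5 -215.9] [8.4 1.8] 87.3 z [0.1344 0.1372 0.1397]
knobtop 131 [437. 290.] [ 515.4 -303.1] [8.2 2. ] 76.5 z [0.1344 0.1373 0.1397]
railtop 123 [303. 186.] [ 541.3 -251.5] [20.5  1.4] 85.9 z [0.0562 0.0595 0.0622]
railtop 123 [355. 188.] [ 538.  -280.8] [20.3  1.4] 84.0 z [0.0564 0.0608 0.0628]
railtop 10659 [184. 223.] [ 523.2 -163.3] [149.7  44.8] 83.7 z [0.0582 0.0593 0.0614]
railtop 9086 [460. 228.] [ 503.3 -356. ] [134.1  41.6] 83.8 z [0.0582 0.0594 0.0604]
sleeve 4580 [327. 220.] [ 513.4 -263.4] [50.2 55.7] 84.5 z [0.0662 0.0673 0.0684]
yellow 855 [551. 228.] [ 496.2 -429.4] [17.5 45.9] 85.7 z [0.0599 0.0622 0.0634]
black 881 [ 93. 219.] [530.6 -96.4] [15.9 44.8] 83.8 z [0.0597 0.0619 0.0631]
```

View pics/w14.png

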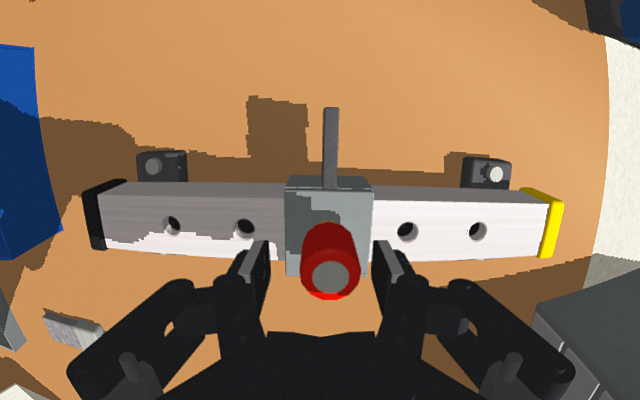

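The knob (330,271) is almost centred. Next: shift 4 mm, go down and close.

carry_out:
  increments:
    - [[0,0,-0.2],[0,-0.2,-0.5],0.6]
    - [[0,0,0],[0,0,-0.1],0.6]
    - [[0,0,0],[0,0,0],0.6]

```text
t: 18.1
tool_pos: [0.5139, -0.2636, 0.2529]
tool_rot: [1.279, 1.154, -1.282]
contact_force: [0.2, -0.1, -0.5]
opening: 0.0508
```

```bash
python3 knob.py w15|head -2
```

```text
18.1 tcp [ 0.5139 -0.2636  0.2529] grasp [ 0.5145 -0.2646  0.0979] [ 0.003 -0.006 -1.   ] jaw -95.67 f [ 0.2 -0.1 -0.5] op 0.0508
knobtop 3150 [319. 286.] [ 513.3 -263.3] [27.1 27. ] 36.8 z [0.1084 0.1133 0.1147]
```

carry_out:
  increments:
    - [[0,0,0],[0,0,-0.1],0.2]
    - [[0,0,0],[0,0,0],0.2]
    - [[0,0,0],[0,0,0],0.1]
    - [[0,0,0],[0,0,0],0.1]
  squeeze: 80

```text
t: 18.55
tool_pos: [0.514, -0.2637, 0.2516]
tool_rot: [1.28, 1.153, -1.281]
contact_force: [-0.4, 0.1, -0.8]
opening: 0.0258
```

```bash
python3 knob.py w16
```

```text
18.55 tcp [ 0.514  -0.2637  0.2516] grasp [ 0.5147 -0.2647  0.0967] [ 0.004 -0.006 -1.   ] jaw -95.68 f [-0.4  0.1 -0.8] op 0.0258
knobtop 12027 [320. 297.] [ 513.7 -263.8] [101.6  28.8] 84.5 z [0.1106 0.1278 0.1381]
railtop 182 [293. 196.] [ 541.1 -252.5] [21.   1.5] 84.1 z [0.0565 0.0599 0.0625]
railtop 176 [347. 196.] [ 538.2 -281.2] [20.7  1.4] 84.1 z [0.0567 0.0597 0.0624]
railtop 11300 [173. 236.] [ 522.5 -163.7] [149.4  44.8] 83.4 z [0.0581 0.0593 0.0613]
railtop 10126 [458. 236.] [ 503.2 -356.7] [133.9  41.1] 84.2 z [0.0582 0.0594 0.0604]
sleeve 3683 [321. 219.] [ 526.3 -265.5] [50.1 30.2] 83.7 z [0.0662 0.0673 0.0683]
yellow 916 [556. 232.] [ 496.4 -429.6] [18.3 45.2] 82.4 z [0.06   0.0622 0.0633]
black 885 [ 81. 232.] [530.2 -96.4] [15.8 44.8] 83.9 z [0.0596 0.062  0.063 ]
```

Knob gripped; the home reference TCP is (0.5140, -0.2637, 0.2516). Now I pull up.

carry_out:
  increments:
    - [[0,0,0],[0,0,0.4],0.1]
    - [[0,0,0],[0,0,0.3],0.1]
    - [[0,0,0],[0,0,0],0.1]

```text
t: 18.9
tool_pos: [0.5138, -0.2636, 0.264]
tool_rot: [1.28, 1.153, -1.281]
contact_force: [3.5, -3.3, -9.1]
opening: 0.026
```

```bash
python3 - <<'E'
from h import *
o,M,a=jaw();print(o['tool_pos'].round(4),M[:,0].round(3),a,o['contact_force'].round(1),o['opening'])
E
```

```text
[ 0.5138 -0.2636  0.264 ] [ 0.005 -0.006 -1.   ] -95.68909440752269 [ 3.5 -3.3 -9.1] 0.026019946519078973
```

The lift is 12.4 mm and the force of 9.1 N matches the spring (about 8.9 N), so the knob did not slip. Now I slide towards yellow.

carry_out:
  increments:
    - [[0,0,0],[0,0,0.1],0.1]
    - [[0,0,0],[-0.06,-0.6,0],0.1]
    - [[0,0,0],[-0.06,-0.6,0],0.1]
    - [[0,0,0],[-0.06,-0.6,0],0.1]
    - [[0,0,0],[-0.05,-0.5,0],0.1]
    - [[0,0,0],[0,0,0],0.1]

```text
t: 19.5
tool_pos: [0.5093, -0.3075, 0.2612]
tool_rot: [1.285, 1.159, -1.275]
contact_force: [2.8, -3.8, -7.5]
opening: 0.0266
```

```bash
python3 knob.py w17
```

```text
19.5 tcp [ 0.5093 -0.3075  0.2612] grasp [ 0.5103 -0.3072  0.1063] [ 0.006  0.002 -1.   ] jaw -95.59 f [ 2.8 -3.8 -7.5] op 0.0266
knobtop 7846 [321. 281.] [ 509.1 -305.9] [93.5 28.5] 84.3 z [0.1097 0.1234 0.1386]
railtop 125 [295. 192.] [ 536.8 -294.9] [21.3  1.4] 84.3 z [0.0561 0.0606 0.0626]
railtop 11992 [165. 229.] [ 520.1 -185.1] [192.1  44.8] 83.5 z [0.0581 0.0593 0.0606]
railtop 7286 [431. 231.] [ 501.  -377.1] [90.7 40.8] 84.4 z [0.0582 0.0594 0.0604]
sleeve 3801 [321. 214.] [ 522.2 -307.8] [50.5 38.4] 84.1 z [0.0662 0.0673 0.0683]
yellow 1173 [504. 230.] [ 496.6 -428.9] [15.9 45. ] 84.1 z [0.0601 0.0622 0.0633]
black 638 [ 55. 224.] [530.5 -96.4] [16.7 44.4] 83.7 z [0.0597 0.0619 0.063 ]
```

View pics/w17.png

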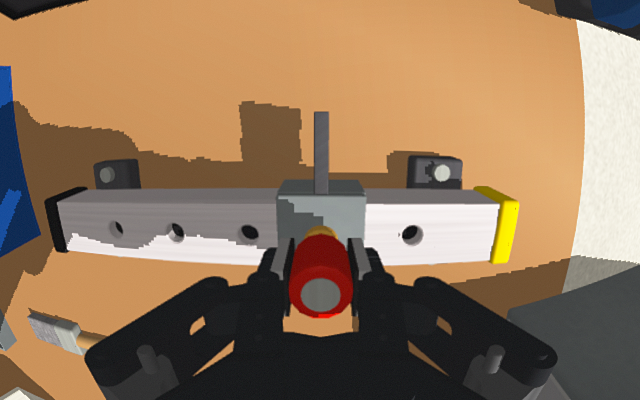

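The sleeve has travelled about 43 mm so far and the pin is just at riding height. I'll lift slightly and go on.

carry_out:
  increments:
    - [[0,0,0],[0,0,0.2],0.1]
    - [[0,0,0],[-0.03,-0.3,0.05],0.1]
    - [[0,0,0],[0,0,0],0.1]

```text
t: 19.85
tool_pos: [0.5088, -0.3125, 0.2651]
tool_rot: [1.285, 1.159, -1.274]
contact_force: [4.4, -2.5, -9.4]
opening: 0.0263
```

```bash
python3 knob.py w18|egrep 'tcp|sleeve'
```

```text
19.85 tcp [ 0.5088 -0.3125  0.2651] grasp [ 0.5098 -0.3121  0.1101] [ 0.006  0.002 -1.   ] jaw -95.55 f [ 4.4 -2.5 -9.4] op 0.0263
sleeve 3793 [321. 213.] [ 521.  -312.8] [50.9 40.4] 85.6 z [0.0662 0.0673 0.0684]
```

carry_out:
  increments:
    - [[0,0,0],[0,-0.15,0],0.1]
    - [[0,0,0],[0,0,-0.2],0.1]
    - [[0,0,0],[0,0,-0.15],0.1]

```text
t: 20.2
tool_pos: [0.5087, -0.315, 0.2573]
tool_rot: [1.285, 1.16, -1.274]
contact_force: [2.7, -0.5, -8.1]
opening: 0.0258
```

```bash
python3 knob.py w19|egrep 'tcp|sleeve'
```

```text
20.2 tcp [ 0.5087 -0.315   0.2573] grasp [ 0.5095 -0.3145  0.1023] [ 0.006  0.003 -1.   ] jaw -95.54 f [ 2.7 -0.5 -8.1] op 0.0258
sleeve 3815 [320. 216.] [ 522.5 -315.1] [50.4 37.1] 84.8 z [0.0662 0.0673 0.0683]
```

The lift is now 5.7 mm with a pure spring load, so the pin has entered the hole. Now I lower it fully home.

carry_out:
  increments:
    - [[0,0,0],[0,0,-0.15],0.1]
    - [[0,0,0],[0,0,-0.15],0.1]
    - [[0,0,0],[0,0,-0.05],0.1]

```text
t: 20.55
tool_pos: [0.5089, -0.3151, 0.2516]
tool_rot: [1.285, 1.161, -1.275]
contact_force: [-1.2, 3.1, 3.2]
opening: 0.0257
```

```bash
python3 knob.py w20|egrep 'tcp|sleeve|knob'
```

```text
20.55 tcp [ 0.5089 -0.3151  0.2516] grasp [ 0.5097 -0.3146  0.0966] [ 0.005  0.003 -1.   ] jaw -95.52 f [-1.2  3.1  3.2] op 0.0257
knobtop 12025 [321. 297.] [ 508.8 -314.1] [101.4  28.6] 84.7 z [0.1105 0.1277 0.138 ]
sleeve 3835 [320. 218.] [ 523.9 -315.5] [50.3 34.4] 83.3 z [0.0662 0.0673 0.0683]
```

TCP height is back at the reference and the force has turned to +3 N upward, so the pin is on its seat. I'll press a little more and check.

carry_out:
  increments:
    - [[0,0,0],[0,0,-0.1],0.1]
    - [[0,0,0],[0,0,0],0.1]

```text
t: 20.8
tool_pos: [0.509, -0.315, 0.2517]
tool_rot: [1.284, 1.162, -1.275]
contact_force: [2.0, 2.0, -6.3]
opening: 0.0261
```

```bash
python3 knob.py w21; python3 - <<'E'
from h import *
im,d=get_image('scene');cv2.imwrite('pics/s3.png',cv2.resize(im[120:320,120:440],None,fx=2.5,fy=2.5))
E
```

```text
20.8 tcp [ 0.509  -0.315   0.2517] grasp [ 0.5096 -0.3145  0.0967] [ 0.004  0.004 -1.   ] jaw -95.51 f [ 2.   2.  -6.3] op 0.0261
knobtop 11991 [321. 297.] [ 508.6 -314.3] [101.1  28.8] 84.3 z [0.1105 0.1278 0.138 ]
railtop 171 [294. 196.] [ 536.1 -301.9] [21.1  1.5] 84.9 z [0.0569 0.0601 0.0625]
railtop 178 [348. 196.] [ 533.3 -330.8] [21.   1.7] 84.4 z [0.0566 0.0599 0.0625]
railtop 12893 [158. 234.] [ 521.3 -188.8] [199.2  44.1] 84.2 z [0.0582 0.0593 0.0605]
railtop 7313 [433. 237.] [ 500.6 -381. ] [83.6 41.2] 83.8 z [0.0582 0.0594 0.0604]
sleeve 3842 [321. 218.] [ 524.1 -315.5] [50.2 34.7] 84.4 z [0.0662 0.0673 0.0683]
yellow 1286 [503. 236.] [ 496.6 -429. ] [16.3 45.5] 84.1 z [0.06   0.0621 0.0633]
black 635 [ 42. 228.] [530.2 -96. ] [16.4 45.3] 82.5 z [0.0595 0.0619 0.063 ]
```

View pics/w21.png

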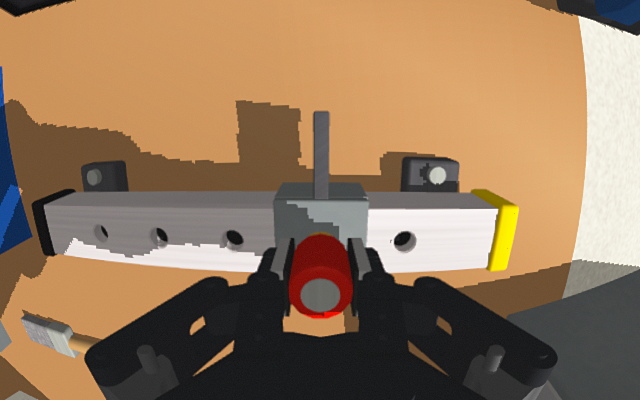

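View pics/s3.png

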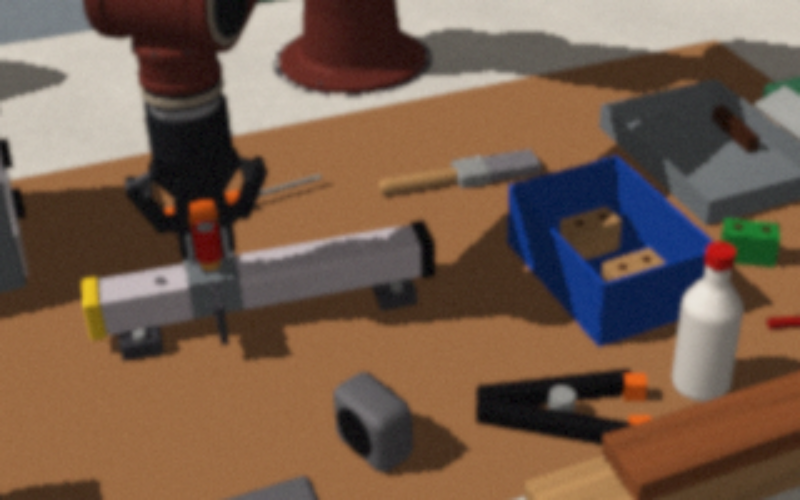

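Holding still leaves the spring's load on the arm, so I'll end on a downward push that remains.

carry_out:
  increments:
    - [[0,0,0],[0,0,-0.1],0.1]
    - [[0,0,0],[0,0,-0.15],0.1]

```text
t: 21.1
tool_pos: [0.5095, -0.3154, 0.2515]
tool_rot: [1.284, 1.164, -1.276]
contact_force: [-8.6, 9.0, 19.0]
opening: 0.0261
```

```bash
for i in 1 2 3; do python3 knob.py w22_$i|egrep 'tcp|sleeve'; done
```

```text
21.1 tcp [ 0.5095 -0.3154  0.2515] grasp [ 0.5099 -0.3147  0.0965] [ 0.003  0.004 -1.   ] jaw -95.5 f [-8.6  9.  19. ] op 0.0261
sleeve 3821 [320. 218.] [ 524.1 -315.3] [50.2 34.2] 85.2 z [0.0662 0.0673 0.0682]
21.15 tcp [ 0.5095 -0.3154  0.2515] grasp [ 0.5099 -0.3147  0.0965] [ 0.002  0.004 -1.   ] jaw -95.5 f [-7.3  8.3 14.9] op 0.0263
sleeve 3817 [320. 218.] [ 523.9 -315.5] [50.3 34.7] 83.3 z [0.0662 0.0673 0.0683]
21.2 tcp [ 0.5095 -0.3154  0.2514] grasp [ 0.5099 -0.3147  0.0964] [ 0.003  0.004 -1.   ] jaw -95.49 f [-7.6  8.3 14.8] op 0.0266
sleeve 3815 [320. 218.] [ 524.2 -315.6] [50.3 34.3] 83.1 z [0.0662 0.0673 0.0683]
```

```bash
python3 -c "
from station import *
print(finish_job())"
```

```text
the job is handed in; nothing more can be done
None
```

I handed the job in at 21.2 s, well inside the 61 s limit. Both pine blocks are in the blue tote, and the stop is locked in the next hole towards the yellow cap.

- **Blocks:** The last pictures show both blocks standing upright in the tote. The dark scrap is still in the tray, and none of the other things in view looked moved.
- **Stop:** I raised the plunger 12 mm with no slip in the grip, then slid the sleeve about 50 mm and lowered the pin. One hole shows beside the sleeve on the yellow side, where two showed at the start.
- **Pin home:** The tool is back at its starting height (0.2515 m, against 0.2516 m before lifting). Pressing down with about 15 N no longer moves it.
- **Grip:** The gripper is still closed on the red knob, at 26 mm opening and an 80 N squeeze.

- **Corrections on the way:** The first slide stopped short, at about 43 mm, and the plunger sagged to its riding height, so I lifted it a little and went on. Holding still after lowering left about 6 N of the spring's load on the arm, so I ended on a light downward push. The knob is nominally 28 mm across, but the gripper reads 26 mm; I take that as pad give.

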